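Secure the bearing cap and hold the wheel heavy side down

ROBOT

A 7-joint arm with a two-finger parallel gripper is mounted at the origin on the work surface. World frame = base frame: x ahead of the robot, y to its left, z up, the work surface at z = 0. Lengths are in m, angles in degrees, forces in N, time in s.
With the tool pointing down it reaches from about 0.35 to 0.9 m from the base axis. Payload 7.2 kg.
Tool frame: the origin (TCP) lies midway between the tips of the shut fingers; the grasp point (between the pads) lies 19 mm behind it; z points along the fingers, y is the line along which they close (so a half turn about z gives the same grasp; the last joint's range is limited). The gripper opens to 85 mm and grips with 20 to 120 N. Pads are 22 mm wide; open, the fingers measure 114 mm over their backs; the gripper's body (76 mm by 85 mm) begins 54 mm behind the grasp point. The pads swing forward as they close: fully open they stand 13 mm farther back than shut.
Start: joints at [-72.032, 23.554, -0.728, 91.456, 0.321, 64.991, -4.71], TCP at [0.233, 0.58, 0.231] pointing down, gripper open.
Joint ranges: [-169.25, 169.25], [-16.82, 113.86], [-84.01, 82.57], [7.8, 145.47], [-59.2, 239.2], [7.22, 106.19], [-163.78, 163.78]. Speed limits (degrees/s): [136.94, 136.94, 172.46, 172.46, 180, 180, 180].

INTERFACE

Orientations are given as [roll, pitch, yaw] about the fixed x, y, z axes, in that order (R = Rz(yaw) Ry(pitch) Rx(roll)).
In Python, from cell import * gives the robot as it stands. The module is installed in compiled form; this text tells all that it offers.
- The arm moves only by the tool arm_command, never from a script. Its argument "commands" is a list of rows, each a list of 7 numbers: the shift along the tool's x, y, z scaled (see below), then the turn, a rotation vector about the tool's x, y, z scaled (see below), then the finger opening in mm, from 0 to 85.4. A call has 1 to 5 rows; each row is the pose to reach, as a shift and turn from the pose commanded when the call began, along the tool's axes at that moment, turning the shorter way round; what a row does not reach only later rows make up. The controller multiplies each number of a shift by 0.2 m and each number of a turn by pi rad. A row lasts 1/8 s, in which the tool goes at most 62.5 mm and 10.7 degrees, less where a joint would pass 70% of its speed; a pose out of reach is approached as far as the arm can. A call with a number of a shift or a turn outside -1 to 1 is refused whole. A call with a gripper value outside its range is refused whole. The fingers move at their own pace and stop on an object; "newtons" is the grip in N (left out, the last holds). Time passes only in rows, so rows that repeat a pose let the fingers close. It gives the time, the measured TCP pose, the force, the opening and the grip force at its end, in the units of the state.
- observe(): the state, without advancing time (a new reading comes with each control period).
- get_image(name): name is "scene" or "top"; returns (picture, depth): 400x640x3 uint8, red, green, blue; 400x640 float32, m along the optical axis (not along the pixel's ray), 0 where there is no reading.
- camera_model(name): a dict with "camera_matrix" (3x3 intrinsics, pixels), "R" (3x3) and "t" (3): a world point X has camera coordinates R X + t. Camera axes: x right, y down, z forward; pixel columns grow to the right and rows downward; lengths in m; the calibration is good to about 2 mm. A picture is of the moment at which its call begins. camera_model takes no time and is no camera call.
- close_job(): hands the job in; it is judged then, once.
Trained networks look in the newest picture that a camera, given by its name, has taken for a name from the list of things; names that differ only in an ending like _2 or _b are one class to them, and where a whole thing is asked for, a point or a joint stands for the part that bears it (a point fixed in the world has none). Each returns a list of dicts, best first, with "score" (0 to 1); they miss things now and then, are a little off and sometimes report something else, mostly with a low value. They report only what shows in the picture. A call takes as long as a camera call.
- find_in(camera, thing): "rect" ([left, top, width, height] in pixels, round what is visible of it).
- cut_out(camera, thing): "region" (400x640 bool, what is visible of it) and "rect" ([left, top, width, height] in pixels, round what is visible of it).
The state is a dict: "clock": time; "q": joint angles; "joint_velocities": joint speeds; "effort": joint torques, N m; "ee_pos": TCP position; "orientation": TCP orientation; "force": force on the tool from outside, world axes, zero at the start; "wrist_torque": the same for the moment, N m; "opening": finger opening in m; "grip_force": force on a finger pad.
Only numpy, scipy, OpenCV 4.12 (cv2) and the standard library are available. Lean on these libraries where they do the work, as an engineer would, in place of code of your own. Each camera call takes 0.05 s, during which the arm holds its last target. There are 200 camera calls.

TASK

The cranked wheel on the grey bearing stand is heavier on one side, but nothing on the outside shows where. Without moving the wheel yet, turn the turnbutton fully across the closed bearing cap; then take the crank handle, turn the wheel at least one full turn to feel where the weight is, and bring the heavy side straight down. Finish still gripping the crank handle with the wheel held there at rest, and leave the things lying around the stand where they are.

Things in the scene. Friction and masses are not known exactly. Their poses are not given: they have to be found in the camera images.
- stand: Grey steel stand fixed to the desk. Origin on the desk surface (z = 0) straight below the wheel's centre; yaw varies. In its frame (z up): bearing block x = -70 to +55, y = -135 to -35 mm, 112 mm high, with the bearing cap on top; the wheel's axle runs along y at x = 0, z = 130 mm; the crank handle stands out from the wheel's +y face
- base_middle (a point): Middle of the top of the stand's base plate, 200 x 170 x 12 mm: in the stand's frame x = -100 to +100, y = -150 to +20 mm
- wheel_centre (a point): Centre of the wheel, fixed in the stand, 130 mm above the desk. Plain closed aluminium disc, radius 75 mm, 30 mm thick along the axle (the stand's y). A weight is hidden in the disc, 46 mm from the axle, in a direction that nothing on the outside shows and that differs each time; all else on the wheel is as good as balanced (the handle sleeve weighs 12 g)
- wheel (a joint): Angle of the wheel, rad, unlimited (counts turns). 0: crank handle straight above the axle; positive moves it from the top towards the stand's +x. Handle at angle a, stand frame: x = 50 sin a, z = 130 + 50 cos a mm. Starts within 0.9 of 0. Steady drag 0.3 N m either way, more than the weight's pull (at most 0.17 to 0.26 N m), so it stays where left; at the handle: 6 N drag, 3.5 to 5.2 N weight
- crank_mid (a point): Middle of the black crank handle: a freely spinning sleeve 22 mm across and 70 mm long along the stand's y, from y = 37 to 107 mm in the stand's frame (this point at y = 72 mm), 50 mm from the axle. Because the sleeve spins, one grasp from above can follow the whole circle with the gripper kept upright
- turnbutton (a joint): Angle of the dark steel turnbutton about the vertical, rad: 0 (its long wing towards the stand's -y, off the cap) to 1.57, its stop (wing towards the stand's +x, across the cap); positive is anticlockwise seen from above. Starts at 0 to 0.35. Friction about 0.06 N m
- turnbutton_grip (a point): On the turnbutton's turning axis, at the height to grip, 174 mm above the desk (stand frame x = -50, y = -85 mm). The turnbutton is an upright bar 14 mm thick and 32 mm high (z = 152 to 184 mm), reaching 34 mm from its axis on the wing's side and 14 mm on the other
- cap (a joint): Hinged aluminium bearing cap, angle in rad: 0 closed (as it starts), grows as it lifts; 75 x 94 x 20 mm, top 150 mm above the desk, stand frame x = -30 to +45, y = -132 to -38 mm, hinged along its +x edge. Leave it closed
- mug: Blue mug, 80 mm across, 92 mm high, origin under its centre. Leave alone
- screwdriver: Screwdriver lying on the desk. Leave alone
- tape: Roll of tape lying flat, 96 mm across, 22 mm high. Leave alone
- stapler: Black stapler, 135 x 36 x 49 mm. Leave alone
- phone: Small black phone lying flat, 115 x 50 x 13 mm. Leave alone

How it is judged:
By the outcome, as a careful person would: the job done as asked, in the order asked, and still so for the second after the job is handed in, while the arm keeps its last pose, push and grip.
It also fails if it takes over 67 s, if anything falls off the work surface, if the arm or the gripper's body presses on something with over 40 N, if the wrist force passes 120 N, or if a joint passes its speed limit or range.

## Working session

There is one attempt and no reset: what is moved stays moved. The work goes in short steps, Python scripts to look and compute and a tool call to move; the robot and the scene stay as the last step left them, time stands still between calls to the robot, and variables do not carry over. Pictures are saved under pics/ and viewed, at most 10 in all, crops included, and the job is handed in when it is done.

Besides the shell and the picture viewer there is one more tool, called after ">>>" by a JSON object that holds its "api" and its "payload". arm_command: Moves the arm, as the interface text tells. Shifts and turns lie within -1 to 1; 1 stands for 0.2 m of shift or pi rad of turn. Its arguments: {"type":"object","properties":{"commands":{"type":"array"},"newtons":{"type":"number"}},"required":["commands"]}

```bash
mkdir -p pics; cat > h.py <<'E'
from cell import *
import numpy as np, cv2
from scipy.spatial.transform import Rotation as Ro
def cloud(n):
    p,d=get_image(n); c=camera_model(n); K=c["camera_matrix"]
    v,u=np.mgrid[:400,:640]
    P=np.stack([(u-K[0][2])/K[0][0]*d,(v-K[1][2])/K[1][1]*d,d],-1)
    X=(P-np.array(c["t"]))@np.array(c["R"])
    X[d==0]=np.nan
    return p,X
E
python3 - <<'E'
from h import *
o=observe();print({k:np.round(v,3) for k,v in o.items()})
ims=[]
for n in("scene","top"):
    p,X=cloud(n); ims.append(p); np.save(n+".npy",X)
    cv2.imwrite(f"pics/{n}1.png",p[...,::-1])
    for t in("stand","wheel","crank_mid","turnbutton","cap","mug","stapler","tape","phone","screwdriver"):
        for r in cut_out(n,t)[:1]:
            m=r["region"]; q=X[m]; q=q[~np.isnan(q[:,0])]
            if len(q): print(n,t,round(r["score"],2),r["rect"],np.round(np.median(q,0),3),np.round(np.percentile(q,3,0),3),np.round(np.percentile(q,97,0),3))
            np.save(f"m_{n}_{t}.npy",m)
E
```

```text
{'clock': np.float64(0.0), 'q': array([-72.032,  23.601,  -0.728,  91.504,   0.319,  64.99 ,  -4.708]), 'joint_velocities': array([-0.016,  0.025,  0.006, -0.062,  0.074,  0.06 , -0.06 ]), 'effort': array([-1.0000e-03, -6.0061e+01,  6.8200e-01, -2.9941e+01,  1.4000e-02,
        1.1000e-02, -0.0000e+00]), 'ee_pos': array([0.233, 0.58 , 0.23 ]), 'orientation': array([-1.79908e+02,  5.00000e-03,  1.58127e+02]), 'force': array([ 0.97 ,  0.536, -0.399]), 'wrist_torque': array([-0.011,  0.026, -0.002]), 'grip_force': np.float64(0.0), 'opening': np.float64(0.085)}
scene stand 0.23 [294.5, 165.8, 31.5, 24.8] [ 0.547 -0.171  0.02 ] [ 0.503 -0.218 -0.001] [ 0.59  -0.128  0.025]
scene wheel 0.96 [326.8, 180.7, 51.9, 37.7] [0.551 0.074 0.164] [0.488 0.041 0.068] [0.61  0.162 0.203]
scene crank_mid 0.6 [361.6, 198.1, 13.3, 19.5] [0.541 0.141 0.179] [0.514 0.091 0.118] [0.554 0.174 0.183]
scene cap 0.89 [320.4, 164.8, 33.3, 25.0] [ 0.531 -0.029  0.149] [ 0.485 -0.069  0.135] [0.568 0.006 0.152]
scene mug 0.76 [366.4, 249.7, 34.0, 34.7] [0.572 0.256 0.052] [0.544 0.217 0.003] [0.622 0.303 0.092]
sc
[... 812 characters left out ...]
0.014  0.183] [ 0.464 -0.038  0.112] [0.485 0.007 0.187]
top cap 0.69 [305.0, 215.1, 38.7, 37.5] [ 0.528 -0.024  0.151] [ 0.487 -0.071  0.137] [0.57  0.019 0.154]
top mug 0.64 [217.3, 201.3, 35.0, 30.4] [0.585 0.258 0.032] [0.546 0.21  0.002] [0.621 0.298 0.093]
top stapler 0.93 [426.1, 247.7, 42.3, 37.6] [ 0.454 -0.406  0.049] [ 0.41  -0.459  0.006] [ 0.499 -0.359  0.054]
top tape 0.57 [358.6, 219.8, 27.2, 25.9] [ 0.546 -0.181  0.023] [ 0.503 -0.223  0.   ] [ 0.59  -0.137  0.027]
top phone 0.63 [171.7, 236.5, 17.6, 40.1] [0.462 0.428 0.013] [0.41  0.401 0.006] [0.517 0.457 0.018]
top screwdriver 0.7 [302.1, 173.7, 58.8, 24.4] [ 0.692 -0.077  0.024] [ 0.671 -0.132  0.011] [0.728 0.033 0.03 ]
```

```bash
python3 - <<'E'
from h import *
from scipy.optimize import minimize
X=np.load("top.npy")
def xy(m,lo,hi): 
    q=X[m]; return q[(q[:,2]>lo)&(q[:,2]<hi)]
cap=xy(np.load("m_top_cap.npy"),.144,.157); 
print("cap",len(cap),cv2.minAreaRect(cap[:,:2].astype(np.float32)*1000))
cr=xy(np.load("m_top_crank_mid.npy"),.1,.25)
print("crank",len(cr),cv2.minAreaRect(cr[:,:2].astype(np.float32)*1000),cr[:,2].max())
w=xy(np.load("m_top_wheel.npy"),.187,.215)
print("wheeltop",len(w),cv2.minAreaRect(w[:,:2].astype(np.float32)*1000),np.percentile(w[:,2],95))
tb=xy(np.load("m_top_turnbutton.npy"),.172,.195)
print("tb",len(tb),cv2.minAreaRect(tb[:,:2].astype(np.float32)*1000))
m=(X[...,0]>.35)&(X[...,0]<.7)&(abs(X[...,1]-.02)<.17)
s=xy(m,.008,.017)
print("base",len(s),cv2.minAreaRect(s[:,:2].astype(np.float32)*1000))
# fit yaw+origin: inliers of z-banded points in known footprints
T=xy(m,.17,.215)
np.save("T.npy",T)
a=cv2.imread("pics/top1.png")[150:320,200:420];b=cv2.imread("pics/scene1.png")[130:260,260:430]
cv2.imwrite("pics/a.png",np.hstack([cv2.resize(a,(400,309)),cv2.resize(b,(400,309))]))
E
```

```text
cap 858 ((526.914794921875, -23.77336883544922), (93.70154571533203, 76.72069549560547), 71.8473892211914)
crank 186 ((539.5828857421875, 134.9277801513672), (68.501220703125, 21.952388763427734), 71.85307312011719) 0.18588914671424767
wheeltop 401 ((544.2884521484375, 59.76328659057617), (30.37557601928711, 100.46481323242188), 72.1229476928711) 0.20681770383061165
tb 90 ((471.28277587890625, -16.248029708862305), (13.544569969177246, 43.67927551269531), 0.3587377667427063)
base 1218 ((552.3668212890625, 0.073516845703125), (298.7818603515625, 281.6477966308594), 4.57835578918457)
```

View pics/a.png

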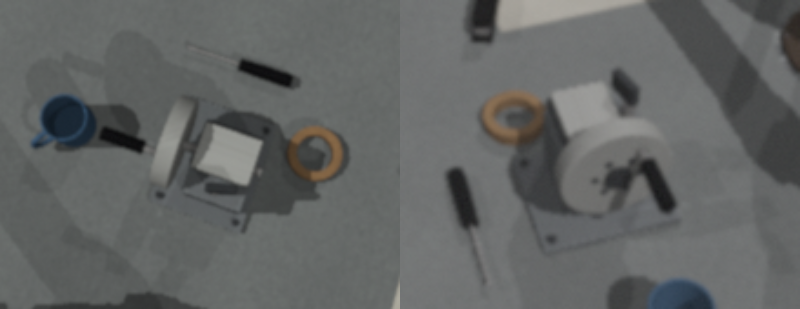

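The view shows the wheel with its handle pointing up-left (top-view crop ≈(122,140)), the turnbutton at (221,188) below the cap (228,153), and the mug well beyond the handle end. The fits agree on the stand: origin ≈(0.5455, 0.0595), yaw ≈-18.15°, turnbutton at ≈0.32 rad, and wheel at ≈-0.62 rad.

>>> {"api": "arm_command", "payload": {"commands": [[-1,-1,-0.3,0,0,0,85],[-1,-1,-0.3,0,0,0,85],[-1,-1,-0.3,0,0,0,85],[-1,-1,-0.3,0,0,0,85],[-1,-1,-0.3,0,0,0,85]]}}

```text
clock: 1.72
ee_pos: [0.3453, 0.3171, 0.2923]
orientation: [179.9, 0.0, 158.0]
force: [-0.1, 0.1, 0.5]
opening: 0.0845
grip_force: 0.0
```

```bash
cat >> h.py <<'E'
def go(x,y,z,yaw):
    s=observe(); R=Ro.from_euler("xyz",s["orientation"],degrees=True)
    T=Ro.from_euler("xyz",[180,0,yaw],degrees=True)
    print("t",s["clock"],"pos",np.round(s["ee_pos"],4),np.round(s["orientation"],2),"F",np.round(s["force"],1),"open",round(s["opening"],4),"q",np.round(s["q"],1))
    print("cmd",np.round(R.inv().apply(np.array([x,y,z])-s["ee_pos"])/.2,3),np.round((R.inv()*T).as_rotvec()/np.pi,4))
E
python3 -c "
from h import *
go(.4715,-.0057,.25,90.4)"
```

```text
t 1.725 pos [0.3453 0.3171 0.2923] [1.7993e+02 4.0000e-02 1.5797e+02] F [-0.1  0.1  0.5] open 0.0845 q [-54.    4.9   5.9 107.7  -0.5  67.4  20.1]
cmd [-1.19  -1.26   0.211] [ 0.0005 -0.      0.3754]
```

>>> {"api": "arm_command", "payload": {"commands": [[-1,-1,0,0,0,0.375,50],[-1,-1,0,0,0,0.375,50],[-1,-1,0,0,0,0.375,50],[-1,-1,0,0,0,0.375,50],[-1,-1,0,0,0,0.375,50]]}}

```text
clock: 2.35
ee_pos: [0.4558, 0.0563, 0.2918]
orientation: [179.9, 0.0, 103.8]
force: [0.1, 0.6, -0.2]
opening: 0.0501
grip_force: 0.0
```

```bash
python3 -c "
from h import *
go(.4715,-.0057,.22,90.4)"
```

```text
t 2.35 pos [0.4558 0.0563 0.2918] [1.7993e+02 1.0000e-02 1.0383e+02] F [ 0.1  0.6 -0.2] open 0.0501 q [-35.9   3.3  24.2 109.7  -1.5  67.2   2.7]
cmd [-0.32   0.001  0.359] [0.0004 0.     0.0746]
```

>>> {"api": "arm_command", "payload": {"commands": [[-0.32,0,0.36,0,0,0.075,50],[-0.32,0,0.36,0,0,0.075,50],[-0.32,0,0.36,0,0,0.075,50],[-0.32,0,0.36,0,0,0.075,50]]}}

```text
clock: 2.85
ee_pos: [0.4714, -0.0013, 0.2201]
orientation: [180.0, -0.0, 91.0]
force: [0.4, 0.8, 0.3]
opening: 0.0502
grip_force: 0.0
```

```bash
python3 - <<'E'
from h import *
go(.4715,-.0057,.158,90.4)
p,X=get_image("scene"),None
cv2.imwrite("pics/b.png",cv2.resize(p[0][110:240,260:430],(800,600))[...,::-1])
E
```

```text
t 2.85 pos [ 0.4714 -0.0013  0.2201] [ 1.7996e+02 -3.0000e-02  9.1000e+01] F [0.4 0.8 0.3] open 0.0502 q [-30.6   9.1  28.3 114.3  -5.1  57.7   1.1]
cmd [-0.022  0.     0.31 ] [ 0.0002 -0.0002  0.0033]
```

View pics/b.png

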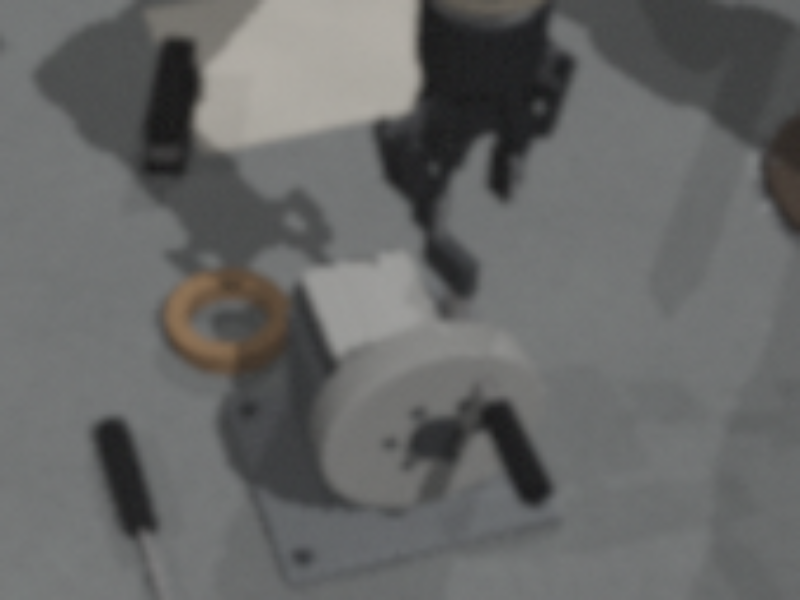

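The fingers, at (425,210) and (500,190), straddle the turnbutton at (450,265). Next I descend and grip it.

>>> {"api": "arm_command", "payload": {"commands": [[-0.015,0,0.12,0,0,0.003,50],[-0.015,0,0.24,0,0,0.003,50],[-0.015,0,0.31,0,0,0.003,50],[-0.015,0,0.31,0,0,0.003,50]]}}

```text
clock: 3.4
ee_pos: [0.4709, -0.0046, 0.1572]
orientation: [-180.0, -0.0, 90.4]
force: [-0.4, -0.6, 0.6]
opening: 0.0496
grip_force: 0.0
```

>>> {"api": "arm_command", "payload": {"commands": [[0,0,0,0,0,0,0],[0,0,0,0,0,0,0],[0,0,0,0,0,0,0],[0,0,0,0,0,0,0]], "newtons": 40}}

```text
clock: 3.9
ee_pos: [0.4702, -0.0052, 0.1581]
orientation: [-179.9, -0.1, 90.4]
force: [-6.1, 0.1, 9.3]
opening: 0.0134
grip_force: 39.7
```

```bash
python3 -c "
from h import *
go(.4715,-.0057,.158,162)"
```

```text
t 3.9 pos [ 0.4702 -0.0052  0.1581] [-1.7992e+02 -5.0000e-02  9.0360e+01] F [-6.1  0.1  9.3] open 0.0134 q [-28.8  14.1  27.7 118.5  -8.7  49.4   4.3]
cmd [-0.002  0.007  0.001] [-2.00e-04 -5.00e-04 -3.98e-01]
```

>>> {"api": "arm_command", "payload": {"commands": [[0,-0.006,0,0,0,-0.05,0],[0,-0.006,0,0,0,-0.1,0],[0,-0.006,0,0,0,-0.15,0],[0,-0.006,0,0,0,-0.2,0],[0,-0.006,0,0,0,-0.25,0]]}}

```text
clock: 4.53
ee_pos: [0.4708, -0.0049, 0.1582]
orientation: [179.9, 0.1, 135.7]
force: [0.2, 1.6, 1.4]
opening: 0.0132
grip_force: 39.1
```

```bash
python3 -c "
from h import *
go(.4705,-.0057,.158,162);print(observe()['wrist_torque'])"
```

```text
t 4.525 pos [ 0.4708 -0.0049  0.1582] [1.7988e+02 6.0000e-02 1.3566e+02] F [0.2 1.6 1.4] open 0.0132 q [-21.9  13.5  19.4 118.2  -5.9  49.1  46.6]
cmd [-0.002 -0.004  0.001] [ 0.0006  0.0005 -0.1463]
[ 0.2822718  -0.12043195 -0.13177634]
```

>>> {"api": "arm_command", "payload": {"commands": [[0,0,0,0,0,-0.05,0],[0,0,0,0,0,-0.1,0],[0,0,0,0,0,-0.14,0],[0,0,0,0,0,-0.16,0],[0,0,0,0,0,-0.16,0]]}}

```text
clock: 5.15
ee_pos: [0.471, -0.0046, 0.1582]
orientation: [179.9, 0.1, 164.1]
force: [2.3, 4.4, 1.7]
opening: 0.0133
grip_force: 41.2
```

```bash
python3 -c "
from h import *
go(.4705,-.0057,.158,164);print(observe()['wrist_torque'])"
```

```text
t 5.15 pos [ 0.471  -0.0046  0.1582] [1.7988e+02 1.2000e-01 1.6407e+02] F [2.3 4.4 1.7] open 0.0133 q [-17.7  13.4  14.5 117.9  -4.5  49.1  73.4]
cmd [ 0.001 -0.006  0.001] [0.0007 0.0007 0.0004]
[ 0.91388726 -0.36195444 -0.71773332]
```

>>> {"api": "arm_command", "payload": {"commands": [[0,0,0,0,0,-0.01,0],[0,0,0,0,0,-0.01,0]]}}

```text
clock: 5.4
ee_pos: [0.4709, -0.0046, 0.1582]
orientation: [179.9, 0.1, 165.9]
force: [2.0, 5.5, 5.2]
opening: 0.0133
grip_force: 51.9
```

```bash
python3 -c "
from h import *
go(.4705,-.0057,.158,164);print(observe()['wrist_torque'])"
```

```text
t 5.4 pos [ 0.4709 -0.0046  0.1582] [1.7988e+02 1.2000e-01 1.6592e+02] F [2.  5.5 5.2] open 0.0133 q [-17.4  13.3  14.2 117.9  -4.4  49.1  75.2]
cmd [ 0.001 -0.006  0.001] [0.0007 0.0007 0.0106]
[ 1.05642231 -0.33218854 -1.225555  ]
```

>>> {"api": "arm_command", "payload": {"commands": [[0,0,0,0,0,0.0,40],[0,0,0,0,0,0.0,40],[0,0,0,0,0,0.0,40],[0,0,-0.25,0,0,0,40],[0,0,-0.5,0,0,0,40]]}}

```text
clock: 6.02
ee_pos: [0.4691, -0.0055, 0.258]
orientation: [-179.9, -0.1, 166.0]
force: [0.2, 0.5, 1.3]
opening: 0.0399
grip_force: 0.0
```

>>> {"api": "arm_command", "payload": {"commands": [[0,0,-0.2,0,0,0,40],[0,0,-0.2,0,0,0,40]]}}

```text
clock: 6.28
ee_pos: [0.4712, -0.0054, 0.3001]
orientation: [179.9, 0.3, 166.0]
force: [-0.1, 0.6, -0.7]
opening: 0.0401
grip_force: 0.0
```

```bash
python3 - <<'E'
from h import *
go(.5455-.0275+.025,.0595+.009+.076,.25,72)
p,X=cloud("top")
for r in cut_out("top","turnbutton")[:1]:
    q=X[r["region"]];q=q[(q[:,2]>.172)&(q[:,2]<.195)]
    if len(q)>4: print(r["score"],len(q),cv2.minAreaRect(q[:,:2].astype(np.float32)*1000))
for r in cut_out("top","crank_mid")[:1]:
    q=X[r["region"]];q=q[(q[:,2]>.12)&(q[:,2]<.195)]
    if len(q)>4: print(r["score"],len(q),cv2.minAreaRect(q[:,:2].astype(np.float32)*1000),np.percentile(q[:,2],[50,97]))
p2=get_image("scene")[0]
cv2.imwrite("pics/c.png",np.hstack([cv2.resize(p[150:320,200:420],(400,309)),cv2.resize(p2[130:260,260:430],(400,309))])[...,::-1])
E
```

```text
t 6.275 pos [ 0.4712 -0.0054  0.3001] [179.88   0.28 165.97] F [-0.1  0.6 -0.7] open 0.0401 q [-19.1   4.4  15.  107.3  -1.2  68.2  72.2]
cmd [-0.165  0.814  0.253] [0.0018 0.0007 0.5221]
```

View pics/c.png

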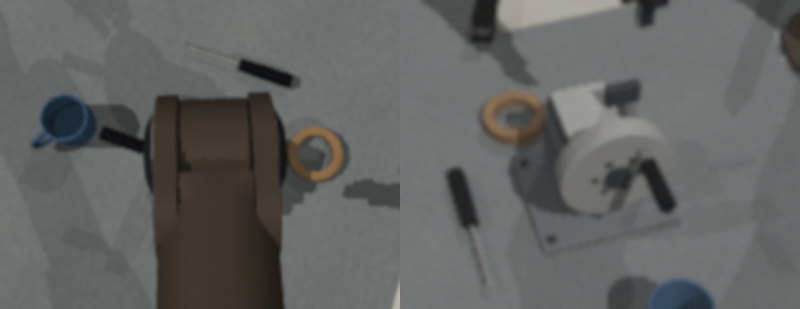

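The turnbutton (right crop, (622,92)) now lies across the cap, with the wrist torque confirming the stop. The handle hasn't moved. Next is the crank.

>>> {"api": "arm_command", "payload": {"commands": [[-0.165,0.81,0,0,0,0.522,60],[-0.165,0.81,0,0,0,0.522,60],[-0.165,0.81,0,0,0,0.522,60],[-0.165,0.81,0,0,0,0.522,60],[-0.165,0.81,0,0,0,0.522,60]]}}

```text
clock: 7.1
ee_pos: [0.5405, 0.1443, 0.2952]
orientation: [-179.8, 0.0, 112.4]
force: [0.0, -0.5, 0.3]
opening: 0.0603
grip_force: 0.0
```

```bash
python3 -c "
from h import *
go(.5422,.1427,.21,71.85)"
```

```text
t 7.1 pos [0.5405 0.1443 0.2952] [-1.7979e+02  3.0000e-02  1.1236e+02] F [ 0.  -0.5  0.3] open 0.0603 q [-32.6  14.4  15.7  96.4  -4.1  70.    6.4]
cmd [-0.01   0.006  0.426] [-0.0011  0.0006  0.225 ]
```

>>> {"api": "arm_command", "payload": {"commands": [[-0.01,0.005,0.425,0,0,0.225,60],[-0.01,0.005,0.425,0,0,0.225,60],[-0.01,0.005,0.425,0,0,0.225,60],[-0.01,0.005,0.425,0,0,0.225,60],[-0.01,0.005,0.425,0,0,0.225,60]]}}

```text
clock: 7.72
ee_pos: [0.5421, 0.1423, 0.2109]
orientation: [-179.9, 0.1, 72.2]
force: [-0.4, -0.7, -1.3]
opening: 0.0601
grip_force: 0.0
```

```bash
python3 -c "
from h import *
go(.5422,.1427,.152,71.85)
cv2.imwrite('pics/d.png',cv2.resize(get_image('scene')[0][110:240,280:450],(800,600))[...,::-1])"
```

```text
t 7.725 pos [0.5421 0.1423 0.2109] [-1.799e+02  1.200e-01  7.221e+01] F [-0.4 -0.7 -1.3] open 0.0601 q [-37.1  19.   22.3 103.1  -8.2  59.7 -29.6]
cmd [0.003 0.    0.294] [-0.0005  0.0007  0.002 ]
```

View pics/d.png

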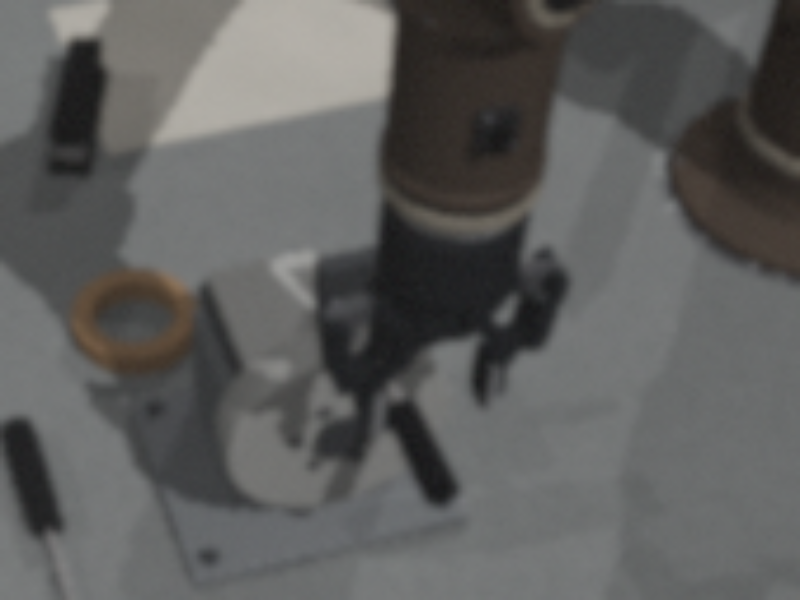

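The fingers, at (365,410) and (485,385), are either side of the handle at (425,455). Descend and close.

>>> {"api": "arm_command", "payload": {"commands": [[0.003,0,0.15,0,0,0,60],[0.003,0,0.25,0,0,0,60],[0.003,0,0.295,0,0,0,60],[0.003,0,0.295,0,0,0,60]]}}

```text
clock: 8.28
ee_pos: [0.5427, 0.1429, 0.1529]
orientation: [-180.0, 0.0, 72.2]
force: [0.4, 0.2, 0.2]
opening: 0.06
grip_force: 0.0
```

>>> {"api": "arm_command", "payload": {"commands": [[0,0,0,0,0,0,10],[0,0,0,0,0,0,10],[0,0,0,0,0,0,10],[0,0,0,0,0,0,10],[0,0,0,0,0,0,10]], "newtons": 60}}

```text
clock: 8.9
ee_pos: [0.5421, 0.1436, 0.1539]
orientation: [-179.9, -0.0, 72.2]
force: [-4.6, 0.5, 4.5]
opening: 0.0202
grip_force: 58.6
```

```bash
python3 -c "
from h import *
go(.5422,.1427,.152,71.85)"
```

```text
t 8.9 pos [0.5421 0.1436 0.1539] [-1.7991e+02 -2.0000e-02  7.2190e+01] F [-4.6  0.5  4.5] open 0.0202 q [-36.1  22.7  21.2 106.5 -10.2  52.7 -28. ]
cmd [-0.004  0.002  0.009] [-0.0005 -0.0001  0.0019]
```

```bash
cat > circ.py <<'E'
import numpy as np,sys,json
def tab(a0,step,n,rows=5):
    for k in range(n):
        f=lambda a:np.round([.25*np.sin(np.radians(a)),-.25*np.cos(np.radians(a))],3)
        s=a0+k*step
        print(s,"->",s+step,[[round(float(v),3) for v in f(s+step*(i+1)/rows)-f(s)] for i in range(rows)])
if __name__=="__main__": tab(*map(float,sys.argv[1:3]),int(sys.argv[3]))
E
python3 circ.py -36 30 12; python3 circ.py 324 -30 12
```

```text
-36.0 -> -6.0 [[0.022, -0.015], [0.045, -0.026], [0.07, -0.036], [0.095, -0.043], [0.121, -0.047]]
-6.0 -> 24.0 [[0.026, -0.001], [0.052, 0.0], [0.078, 0.004], [0.103, 0.011], [0.128, 0.021]]
24.0 -> 54.0 [[0.023, 0.011], [0.045, 0.026], [0.065, 0.042], [0.084, 0.061], [0.1, 0.081]]
54.0 -> 84.0 [[0.015, 0.022], [0.026, 0.045], [0.036, 0.07], [0.043, 0.095], [0.047, 0.121]]
84.0 -> 114.0 [[0.001, 0.026], [0.0, 0.052], [-0.004, 0.078], [-0.011, 0.103], [-0.021, 0.128]]
114.0 -> 144.0 [[-0.011, 0.023], [-0.026, 0.045], [-0.042, 0.065], [-0.061, 0.084], [-0.081, 0.1]]
144.0 -> 174.0 [[-0.022, 0.015], [-0.045, 0.026], [-0.07, 0.036], [-0.095, 0.043], [-0.121, 0.047]]
174.0 -> 204.0 [[-0.026, 0.001], [-0.052, 0.0], [-0.078, -0.004], [-0.103, -0.011], [-0.128, -0.021]]
204.0 -> 234.0 [[-0.023, -0.011], [-0.045, -0.026], [-0.065, -0.042], [-0.084, -0.061], [-0.1, -0.081]]
234.0 -> 264.0 [[-0.015, -0.022], [-0.026, -0.045], [-0.036, -0.07], [-0.043, -0.095], [-0.047, -0.121]]
264.0 -> 294.0 [[-0.001, -0.026], [0.0, -0.052], [0.004, -0.078], [0.011, -0.103], [0.021, -0.128]]
294.0 -> 324.0 [[
[... 561 characters left out ...]
74.0 -> 144.0 [[0.026, -0.004], [0.051, -0.011], [0.076, -0.021], [0.099, -0.032], [0.121, -0.047]]
144.0 -> 114.0 [[0.02, -0.016], [0.039, -0.035], [0.055, -0.055], [0.07, -0.077], [0.081, -0.1]]
114.0 -> 84.0 [[0.01, -0.025], [0.017, -0.05], [0.021, -0.076], [0.022, -0.102], [0.021, -0.128]]
84.0 -> 54.0 [[-0.004, -0.026], [-0.011, -0.051], [-0.021, -0.076], [-0.032, -0.099], [-0.047, -0.121]]
54.0 -> 24.0 [[-0.016, -0.02], [-0.035, -0.039], [-0.055, -0.055], [-0.077, -0.07], [-0.1, -0.081]]
24.0 -> -6.0 [[-0.025, -0.01], [-0.05, -0.017], [-0.076, -0.021], [-0.102, -0.022], [-0.128, -0.021]]
-6.0 -> -36.0 [[-0.026, 0.004], [-0.051, 0.011], [-0.076, 0.021], [-0.099, 0.032], [-0.121, 0.047]]
```

>>> {"api": "arm_command", "payload": {"commands": [[0,0.022,-0.015,0,0,0,10],[0,0.045,-0.026,0,0,0,10],[0,0.07,-0.036,0,0,0,10],[0,0.095,-0.043,0,0,0,10],[0,0.121,-0.047,0,0,0,10]]}}

```text
clock: 9.52
ee_pos: [0.5633, 0.1368, 0.1614]
orientation: [-179.7, 0.1, 72.2]
force: [-6.9, 3.2, -7.6]
opening: 0.0204
grip_force: 58.9
```

>>> {"api": "arm_command", "payload": {"commands": [[0,0.026,-0.001,0,0,0,10],[0,0.052,0,0,0,0,10],[0,0.078,0.004,0,0,0,10],[0,0.103,0.011,0,0,0,10],[0,0.128,0.021,0,0,0,10]]}}

```text
clock: 10.15
ee_pos: [0.5867, 0.1293, 0.1571]
orientation: [-179.6, 0.1, 72.2]
force: [-9.6, 3.7, -1.9]
opening: 0.0198
grip_force: 59.4
```

>>> {"api": "arm_command", "payload": {"commands": [[0,0.023,0.011,0,0,0,10],[0,0.045,0.026,0,0,0,10],[0,0.065,0.042,0,0,0,10],[0,0.084,0.061,0,0,0,10],[0,0.1,0.081,0,0,0,10]]}}

```text
clock: 10.78
ee_pos: [0.6055, 0.1233, 0.1412]
orientation: [-179.5, 0.1, 72.2]
force: [-12.4, 3.1, 1.4]
opening: 0.0204
grip_force: 59.8
```

>>> {"api": "arm_command", "payload": {"commands": [[0,0.015,0.022,0,0,0,10],[0,0.026,0.045,0,0,0,10],[0,0.036,0.07,0,0,0,10],[0,0.043,0.095,0,0,0,10],[0,0.047,0.121,0,0,0,10]]}}

```text
clock: 11.4
ee_pos: [0.6145, 0.1205, 0.1176]
orientation: [-179.5, 0.0, 72.2]
force: [-13.6, 2.8, 9.1]
opening: 0.0203
grip_force: 60.3
```

>>> {"api": "arm_command", "payload": {"commands": [[0,0.001,0.026,0,0,0,10],[0,0,0.052,0,0,0,10],[0,-0.004,0.078,0,0,0,10],[0,-0.011,0.103,0,0,0,10],[0,-0.021,0.128,0,0,0,10]]}}

```text
clock: 12.02
ee_pos: [0.6116, 0.1214, 0.0932]
orientation: [-179.7, -0.0, 72.2]
force: [-13.3, 2.3, 14.8]
opening: 0.0203
grip_force: 60.9
```

>>> {"api": "arm_command", "payload": {"commands": [[0,-0.011,0.023,0,0,0,10],[0,-0.026,0.045,0,0,0,10],[0,-0.042,0.065,0,0,0,10],[0,-0.061,0.084,0,0,0,10],[0,-0.081,0.1,0,0,0,10]]}}

```text
clock: 12.65
ee_pos: [0.5996, 0.1253, 0.0746]
orientation: [179.9, -0.1, 72.2]
force: [-4.4, -2.0, 15.0]
opening: 0.0201
grip_force: 60.8
```

>>> {"api": "arm_command", "payload": {"commands": [[0,-0.022,0.015,0,0,0,10],[0,-0.045,0.026,0,0,0,10],[0,-0.07,0.036,0,0,0,10],[0,-0.095,0.043,0,0,0,10],[0,-0.121,0.047,0,0,0,10]]}}

```text
clock: 13.28
ee_pos: [0.5785, 0.132, 0.0631]
orientation: [179.7, -0.1, 72.1]
force: [9.4, -0.2, -15.2]
opening: 0.0199
grip_force: 59.1
```

>>> {"api": "arm_command", "payload": {"commands": [[0,-0.026,0.001,0,0,0,10],[0,-0.052,0,0,0,0,10],[0,-0.078,-0.004,0,0,0,10],[0,-0.103,-0.011,0,0,0,10],[0,-0.128,-0.021,0,0,0,10]]}}

```text
clock: 13.9
ee_pos: [0.5484, 0.1415, 0.0658]
orientation: [-179.7, 0.1, 72.2]
force: [-2.8, 5.8, -18.0]
opening: 0.0198
grip_force: 59.7
```

>>> {"api": "arm_command", "payload": {"commands": [[0,-0.023,-0.011,0,0,0,10],[0,-0.045,-0.026,0,0,0,10],[0,-0.065,-0.042,0,0,0,10],[0,-0.084,-0.061,0,0,0,10],[0,-0.1,-0.081,0,0,0,10]]}}

```text
clock: 14.52
ee_pos: [0.5283, 0.1479, 0.0827]
orientation: [-179.6, 0.1, 72.2]
force: [-8.5, 5.6, -8.9]
opening: 0.0203
grip_force: 60.6
```

>>> {"api": "arm_command", "payload": {"commands": [[0,-0.015,-0.022,0,0,0,10],[0,-0.026,-0.045,0,0,0,10],[0,-0.036,-0.07,0,0,0,10],[0,-0.043,-0.095,0,0,0,10],[0,-0.047,-0.121,0,0,0,10]]}}

```text
clock: 15.15
ee_pos: [0.5197, 0.1507, 0.1076]
orientation: [-179.6, 0.1, 72.2]
force: [-10.4, 5.4, -2.9]
opening: 0.02
grip_force: 61.2
```

>>> {"api": "arm_command", "payload": {"commands": [[0,-0.001,-0.026,0,0,0,10],[0,0,-0.052,0,0,0,10],[0,0.004,-0.078,0,0,0,10],[0,0.011,-0.103,0,0,0,10],[0,0.021,-0.128,0,0,0,10]]}}

```text
clock: 15.78
ee_pos: [0.5247, 0.1491, 0.1339]
orientation: [-179.7, 0.0, 72.2]
force: [-8.7, 4.2, 0.9]
opening: 0.02
grip_force: 61.5
```

>>> {"api": "arm_command", "payload": {"commands": [[0,0.011,-0.023,0,0,0,10],[0,0.026,-0.045,0,0,0,10],[0,0.042,-0.065,0,0,0,10],[0,0.061,-0.084,0,0,0,10],[0,0.081,-0.1,0,0,0,10]]}}

```text
clock: 16.4
ee_pos: [0.5422, 0.1435, 0.1541]
orientation: [-179.9, -0.0, 72.2]
force: [-3.5, 3.5, -5.6]
opening: 0.0199
grip_force: 60.9
```

>>> {"api": "arm_command", "payload": {"commands": [[0,0.022,-0.015,0,0,0,10],[0,0.045,-0.026,0,0,0,10],[0,0.07,-0.036,0,0,0,10],[0,0.095,-0.043,0,0,0,10],[0,0.121,-0.047,0,0,0,10]]}}

```text
clock: 17.02
ee_pos: [0.5643, 0.1364, 0.1615]
orientation: [-179.8, 0.1, 72.2]
force: [-5.2, 5.2, -11.4]
opening: 0.02
grip_force: 60.3
```

>>> {"api": "arm_command", "payload": {"commands": [[0,-0.026,0.004,0,0,0,10],[0,-0.051,0.011,0,0,0,10],[0,-0.076,0.021,0,0,0,10],[0,-0.099,0.032,0,0,0,10],[0,-0.121,0.047,0,0,0,10]]}}

```text
clock: 17.65
ee_pos: [0.5461, 0.1424, 0.156]
orientation: [179.7, -0.2, 72.1]
force: [-0.8, -0.7, 14.3]
opening: 0.0206
grip_force: 63.0
```

>>> {"api": "arm_command", "payload": {"commands": [[0,-0.02,0.016,0,0,0,10],[0,-0.039,0.035,0,0,0,10],[0,-0.055,0.055,0,0,0,10],[0,-0.07,0.077,0,0,0,10],[0,-0.081,0.1,0,0,0,10]]}}

```text
clock: 18.27
ee_pos: [0.5254, 0.149, 0.135]
orientation: [-179.8, -0.1, 72.2]
force: [-15.6, 2.7, 18.3]
opening: 0.0202
grip_force: 63.5
```

>>> {"api": "arm_command", "payload": {"commands": [[0,-0.01,0.025,0,0,0,10],[0,-0.017,0.05,0,0,0,10],[0,-0.021,0.076,0,0,0,10],[0,-0.022,0.102,0,0,0,10],[0,-0.021,0.128,0,0,0,10]]}}

```text
clock: 18.9
ee_pos: [0.5197, 0.1508, 0.1077]
orientation: [-179.6, 0.0, 72.2]
force: [-14.1, 4.9, 8.5]
opening: 0.0202
grip_force: 62.6
```

>>> {"api": "arm_command", "payload": {"commands": [[0,0.004,0.026,0,0,0,10],[0,0.011,0.051,0,0,0,10],[0,0.021,0.076,0,0,0,10],[0,0.032,0.099,0,0,0,10],[0,0.047,0.121,0,0,0,10]]}}

```text
clock: 19.52
ee_pos: [0.5282, 0.148, 0.0827]
orientation: [-179.5, 0.1, 72.2]
force: [-13.5, 5.8, 2.1]
opening: 0.0203
grip_force: 62.0
```

>>> {"api": "arm_command", "payload": {"commands": [[0,0.016,0.02,0,0,0,10],[0,0.035,0.039,0,0,0,10],[0,0.055,0.055,0,0,0,10],[0,0.077,0.07,0,0,0,10],[0,0.1,0.081,0,0,0,10]]}}

```text
clock: 20.15
ee_pos: [0.5474, 0.1418, 0.066]
orientation: [-179.5, 0.1, 72.2]
force: [-11.0, 6.2, -2.3]
opening: 0.0205
grip_force: 61.4
```

>>> {"api": "arm_command", "payload": {"commands": [[0,0.025,0.01,0,0,0,10],[0,0.05,0.017,0,0,0,10],[0,0.076,0.021,0,0,0,10],[0,0.102,0.022,0,0,0,10],[0,0.128,0.021,0,0,0,10]]}}

```text
clock: 20.78
ee_pos: [0.5733, 0.1336, 0.062]
orientation: [-179.7, 0.1, 72.2]
force: [-5.8, 5.3, -3.9]
opening: 0.0199
grip_force: 61.3
```

>>> {"api": "arm_command", "payload": {"commands": [[0,0.026,-0.004,0,0,0,10],[0,0.051,-0.011,0,0,0,10],[0,0.076,-0.021,0,0,0,10],[0,0.099,-0.032,0,0,0,10],[0,0.121,-0.047,0,0,0,10]]}}

```text
clock: 21.4
ee_pos: [0.5971, 0.126, 0.0725]
orientation: [-179.8, 0.0, 72.2]
force: [-9.0, 4.3, 4.0]
opening: 0.0203
grip_force: 62.0
```

>>> {"api": "arm_command", "payload": {"commands": [[0,0.02,-0.016,0,0,0,10],[0,0.039,-0.035,0,0,0,10],[0,0.055,-0.055,0,0,0,10],[0,0.07,-0.077,0,0,0,10],[0,0.081,-0.1,0,0,0,10]]}}

```text
clock: 22.02
ee_pos: [0.6111, 0.1215, 0.0921]
orientation: [-179.6, 0.0, 72.2]
force: [-11.7, 5.3, 1.6]
opening: 0.0202
grip_force: 61.8
```

>>> {"api": "arm_command", "payload": {"commands": [[0,0.01,-0.025,0,0,0,10],[0,0.017,-0.05,0,0,0,10],[0,0.021,-0.076,0,0,0,10],[0,0.022,-0.102,0,0,0,10],[0,0.021,-0.128,0,0,0,10]]}}

```text
clock: 22.65
ee_pos: [0.6146, 0.1204, 0.1169]
orientation: [-179.6, 0.1, 72.2]
force: [-10.2, 6.4, -2.9]
opening: 0.02
grip_force: 61.4
```

>>> {"api": "arm_command", "payload": {"commands": [[0,-0.004,-0.026,0,0,0,10],[0,-0.011,-0.051,0,0,0,10],[0,-0.021,-0.076,0,0,0,10],[0,-0.032,-0.099,0,0,0,10],[0,-0.047,-0.121,0,0,0,10]]}}

```text
clock: 23.28
ee_pos: [0.6059, 0.1231, 0.1406]
orientation: [-179.6, 0.1, 72.2]
force: [-7.2, 5.8, -8.9]
opening: 0.0203
grip_force: 60.9
```

>>> {"api": "arm_command", "payload": {"commands": [[0,-0.016,-0.02,0,0,0,10],[0,-0.035,-0.039,0,0,0,10],[0,-0.055,-0.055,0,0,0,10],[0,-0.077,-0.07,0,0,0,10],[0,-0.1,-0.081,0,0,0,10]]}}

```text
clock: 23.9
ee_pos: [0.5879, 0.1289, 0.1566]
orientation: [-179.7, 0.1, 72.2]
force: [-2.1, 5.5, -13.1]
opening: 0.0202
grip_force: 60.4
```

>>> {"api": "arm_command", "payload": {"commands": [[0,-0.025,-0.01,0,0,0,10],[0,-0.05,-0.017,0,0,0,10],[0,-0.076,-0.021,0,0,0,10],[0,-0.102,-0.022,0,0,0,10],[0,-0.128,-0.021,0,0,0,10]]}}

```text
clock: 24.52
ee_pos: [0.5663, 0.1358, 0.1617]
orientation: [179.9, 0.0, 72.2]
force: [7.0, 3.8, -17.2]
opening: 0.0199
grip_force: 59.8
```

```bash
cat > fit.py <<'E'
import numpy as np
from scipy.optimize import least_squares
D=np.array([
[1,.5633,.1368,.1614,-6.9,3.2,-7.6],[1,.5867,.1293,.1571,-9.6,3.7,-1.9],[1,.6055,.1233,.1412,-12.4,3.1,1.4],
[1,.6145,.1205,.1176,-13.6,2.8,9.1],[1,.6116,.1214,.0932,-13.3,2.3,14.8],[1,.5996,.1253,.0746,-4.4,-2,15],[1,.5785,.132,.0631,9.4,-.2,-15.2],
[1,.5484,.1415,.0658,-2.8,5.8,-18],[1,.5283,.1479,.0827,-8.5,5.6,-8.9],[1,.5197,.1507,.1076,-10.4,5.4,-2.9],[1,.5247,.1491,.1339,-8.7,4.2,.9],
[1,.5422,.1435,.1541,-3.5,3.5,-5.6],[1,.5643,.1364,.1615,-5.2,5.2,-11.4],
[-1,.5461,.1424,.156,-.8,-.7,14.3],[-1,.5254,.149,.135,-15.6,2.7,18.3],[-1,.5197,.1508,.1077,-14.1,4.9,8.5],[-1,.5282,.148,.0827,-13.5,5.8,2.1],
[-1,.5474,.1418,.066,-11,6.2,-2.3],[-1,.5733,.1336,.062,-5.8,5.3,-3.9],[-1,.5971,.126,.0725,-9,4.3,4],[-1,.6111,.1215,.0921,-11.7,5.3,1.6],
[-1,.6146,.1204,.1169,-10.2,6.4,-2.9],[-1,.6059,.1231,.1406,-7.2,5.8,-8.9],[-1,.5879,.1289,.1566,-2.1,5.5,-13.1],[-1,.5663,.1358,.1617,7,3.8,-17.2]])
ax=np.array([np.cos(np.radians(-18.0)),np.sin(np.radians(-18.0))])
u=D[:,1:3]@ax; z=D[:,3]; s=D[:,0]
c=least_squares(lambda p:np.hypot(u-p[0],z-p[1])-p[2],[u.mean(),z.mean(),.05]).x
print("circle",c,"expected u",np.array([.5455,.0595])@ax, "resid mm",np.round(1e3*(np.hypot(u-c[0],z-c[1])-c[2]),1))
a=np.arctan2(u-c[0],z-c[1]); Fu=D[:,4:6]@ax; Fz=D[:,6]
Ft=Fu*np.cos(a)-Fz*np.sin(a); Fr=Fu*np.sin(a)+Fz*np.cos(a)
def fit(k,name):
    A=np.c_[-s,np.sin(a),np.cos(a)][k]
    x,*_=np.linalg.lstsq(A,Ft[k],rcond=None); r=Ft[k]-A@x
    phi=np.arctan2(x[2],x[1]); t=np.degrees(np.pi-phi)
    print(name,"drag",x[0],"G",np.hypot(*x[1:]),"target deg",t,"rms",r.std()); return t
al=np.ones(len(s),bool)
fit(al,"all");fit(s>0,"fwd");fit(s<0,"rev")
for i in range(len(s)):print(int(s[i]),round(np.degrees(a[i])),round(Ft[i],1),round(Fr[i],1))
E
python3 fit.py
```

```text
circle [0.49760452 0.11152533 0.04998964] expected u 0.500414818473697 resid mm [ 0.1 -0.  -0.1 -0.   0.   0.2 -0.1 -0.2  0.   0.1 -0.   0.   0.1 -0.3
 -0.2  0.1  0.1  0.1 -0.1  0.1 -0.   0.  -0.1  0.   0.2]
all drag 6.09722158184878 G 4.161440184701917 target deg 333.7106862247147 rms 0.5405744874533152
fwd drag 6.042013660386015 G 4.03691481842947 target deg 334.1407530449654 rms 0.6079761463150362
rev drag 6.172973436101785 G 4.300963246702651 target deg 333.0867255009369 rms 0.43468109508764596
1 -5 -8.2 -6.9
1 24 -8.6 -5.9
1 54 -8.7 -9.4
1 83 -10.7 -12.6
1 111 -8.9 -17.9
1 137 -7.5 -13.5
1 166 -5.2 16.9
1 -157 -3.1 18.3
1 -125 -1.6 13.2
1 -94 -2.0 11.8
1 -63 -3.5 9.0
1 -32 -6.7 -2.4
1 -4 -7.2 -11.0
-1 -27 5.9 13.0
-1 -62 8.8 22.4
-1 -94 9.6 14.2
-1 -125 10.1 10.8
-1 -155 10.3 7.2
-1 173 7.6 3.0
-1 141 5.2 -9.3
-1 113 3.5 -12.4
-1 84 1.6 -11.9
-1 54 2.2 -12.2
-1 26 2.3 -13.4
-1 -1 5.1 -17.3
```

>>> {"api": "arm_command", "payload": {"commands": [[0,-0.025,0.004,0,0,0,10],[0,-0.05,0.011,0,0,0,10],[0,-0.075,0.02,0,0,0,10],[0,-0.085,0.025,0,0,0,10],[0,-0.085,0.025,0,0,0,10]]}}

```text
clock: 25.15
ee_pos: [0.5526, 0.1402, 0.1591]
orientation: [179.7, -0.1, 72.1]
force: [4.9, 0.1, -3.7]
opening: 0.0199
grip_force: 61.2
```

```bash
cat > ang.py <<'E'
from h import *
s=observe();ax=np.array([np.cos(np.radians(-18.)),np.sin(np.radians(-18.))])
u=s["ee_pos"][:2]@ax-.4976;z=s["ee_pos"][2]-.11153
print(s["clock"],"a",np.degrees(np.arctan2(u,z)),"r",np.hypot(u,z),s["force"],s["grip_force"],s["opening"])
E
python3 ang.py
```

```text
25.15 a -17.86934628937804 r 0.04999845481577655 [ 4.88961086  0.13525747 -3.65619702] 61.18460655212402 0.019883469800939843
```

>>> {"api": "arm_command", "payload": {"commands": [[0,-0.015,0.006,0,0,0,10],[0,-0.034,0.014,0,0,0,10],[0,-0.034,0.014,0,0,0,10],[0,-0.034,0.014,0,0,0,10]]}}

```text
clock: 25.65
ee_pos: [0.5465, 0.1422, 0.1565]
orientation: [179.6, -0.1, 72.1]
force: [5.9, 0.2, -1.6]
opening: 0.0198
grip_force: 61.3
```

```bash
python3 ang.py
```

```text
25.65 a -25.88493908835086 r 0.04999585990978529 [ 5.88962206  0.19726105 -1.56396778] 61.308921575546265 0.019786303723724856
```

>>> {"api": "arm_command", "payload": {"commands": [[0,-0.002,0.001,0,0,0,10],[0,-0.002,0.001,0,0,0,10],[0,0.006,-0.003,0,0,0,10],[0,0.006,-0.003,0,0,0,10],[0,0.006,-0.003,0,0,0,10]]}}

```text
clock: 26.28
ee_pos: [0.5465, 0.1422, 0.1565]
orientation: [179.8, -0.1, 72.1]
force: [5.6, 1.1, -1.9]
opening: 0.0205
grip_force: 61.3
```

>>> {"api": "arm_command", "payload": {"commands": [[0,0,0,0,0,0,10],[0,0,0,0,0,0,10],[0,0,0,0,0,0,10],[0,0,0,0,0,0,10],[0,0,0,0,0,0,10]]}}

```text
clock: 26.9
ee_pos: [0.5465, 0.1422, 0.1565]
orientation: [179.8, -0.1, 72.1]
force: [5.6, 2.0, -2.4]
opening: 0.0201
grip_force: 61.3
```

```bash
python3 - <<'E'
import ang
from h import *
p=get_image("top")[0];p2=get_image("scene")[0]
cv2.imwrite("pics/e.png",np.hstack([cv2.resize(p[150:320,200:420],(400,309)),cv2.resize(p2[110:240,260:430],(400,309))])[...,::-1])
E
```

```text
26.9 a -25.883395077994077 r 0.0500042623097731 [ 5.62887357  1.95362655 -2.35606008] 61.312299370765686 0.020142409849515475
```

View pics/e.png

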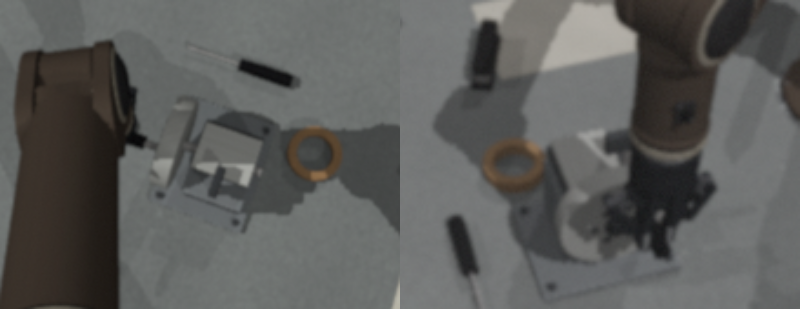

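The turnbutton at (217,180) in the left crop points along the stand's +x, across the cap. The handle is still gripped, the wheel is at rest, and nothing else has moved.

```bash
python3 -c "
from cell import *
print(close_job())"
```

```text
the job is handed in; nothing more can be done
None
```

The job is handed in: the turnbutton was turned to its stop first, then the wheel was turned just over one full turn and back, and it is now held at rest by its crank at about -25.9° (measured heavy-side-down angle about -26.3°).

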